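# Wipe rock chips off a rocking plate and put the scraper away

## Robot

A 6-joint arm with a two-finger parallel gripper is mounted at the origin on the work surface. World frame = base frame: x ahead of the robot, y to its left, z up, the work surface at z = 0. Lengths are in mm, angles in rad, forces in N, time in s.
With the tool pointing down it reaches from about 325 to 775 mm from the base axis. Payload 5.5 kg.
Tool frame: the origin (TCP) lies on the mounting face of the last link; the fingertips stand 182 mm ahead of it and the grasp point (between the pads) lies 163 mm ahead of it; x points along the fingers, z is the direction in which the jaws open and shut, and the axes are right-handed (so a half turn about x gives the same grasp; the last joint's range is limited). The gripper opens to 88 mm and grips with 3 to 60 N. Pads are 20 mm wide; open, the fingers measure 115 mm over their backs; the gripper's body (75 mm by 178 mm) begins 61 mm behind the grasp point.
Start: joints at [1.049, 0.091, 1.231, -0, 1.82, -0.057], TCP at [268.954, 536.36, 404.631] pointing down, gripper open.
Joint ranges: [-2.87, 2.87], [-0.86, 2.18], [0.17, 2.46], [-1.51, 4.65], [0.06, 2.69], [-2.65, 2.65]. Speed limits (rad/s): [2.57, 2.57, 3.01, 3.14, 3.14, 3.14].

## Interface

Orientations are given as a rotation vector (axis times angle).
In Python, from cell import read_state, get_image, get_calibration, hand_in, find_in, silhouettes, place_of gives the robot as it stands.
- The arm moves only by the tool drive_tool, never from a script. Its argument "increments" is a list of rows, each a list of 3 entries, a list of its own where there are three numbers: the shift along the world's x, y, z in units of 25 mm (1.0 is 25 mm), then the turn, a rotation vector about the world's x, y, z in units of 5 degrees (1.0 is 5 degrees), then the finger opening in mm, from 0 to 87.8. A call has 1 to 5 rows; each row is the pose to reach, as a shift and turn from the pose commanded when the call began; what a row does not reach only later rows make up. A row lasts 1/8 s, in which the tool goes at most 62.5 mm and 10.7 degrees, less where a joint would pass 70% of its speed; a pose out of reach is approached as far as the arm can. A call with a gripper value outside its range is refused whole. The fingers move at their own pace and stop on an object; the grip force is fixed at half the most. Time passes only in rows, so rows that repeat a pose let the fingers close. It gives the time, the measured TCP pose, the force and the opening at its end, in the units of the state.
- read_state(): the state, without advancing time (a new reading comes with each control period).
- get_image(name): name is "side" or "top"; returns the picture (420x560x3 uint8, red, green, blue); there is no depth.
- get_calibration(name): a dict with "fov_y" (degrees; the focal length in pixels is half the picture's height over the tangent of half this angle, whatever the lens; pixels are square), "cx", "cy" (the principal point, pixels), "distortion" ([k1, k2, p1, p2, k3] as OpenCV has them; the pictures are not rectified), "R" (3x3) and "t" (3): a world point X has camera coordinates R X + t. Camera axes: x right, y down, z forward; pixel columns grow to the right and rows downward; lengths in mm; the calibration is good to about 2 mm. A picture is of the moment at which its call begins. get_calibration takes no time and is no camera call.
- hand_in(): hands the job in, once; it reports no verdict.
Trained networks look in the newest picture that a camera, given by its name, has taken for a name from the list of things; names that differ only in an ending like _2 or _b are one class to them, and where a whole thing is asked for, a point or a joint stands for the part that bears it (a point fixed in the world has none). Each returns a list of dicts, best first, with "p" (0 to 1); they miss things now and then, are a little off and sometimes report something else, mostly with a low value. They report only what shows in the picture. A call takes as long as a camera call. They do not tell look-alikes from the thing itself.
- find_in(thing, camera): "location" ([row, column] in pixels, amid what is visible of it).
- silhouettes(thing, camera): "mask" (420x560 bool, what is visible of it) and "location" ([row, column] in pixels, amid what is visible of it).
- place_of(thing, camera): "location" ([row, column] in pixels: a listed point, or the origin of a listed thing).
The state is a dict: "clock": time; "qpos": joint angles; "joint_vel": joint speeds; "joint_efforts": joint torques, N m; "ee_pos": TCP position; "eef_rot": TCP orientation; "contact_force": force on the tool from outside, world axes, zero at the start; "torque": the same for the moment, N m; "grip_width": finger opening in mm.
Only numpy, scipy, OpenCV 4.12 (cv2) and the standard library are available. Lean on these libraries where they do the work, as an engineer would, in place of code of your own. Each camera call takes 0.05 s, during which the arm holds its last target. There are 200 camera calls.

## Task

Lift the scraper out of its slotted wooden block, set its blade down on the rocking white plate behind the rock chips (close to the end away from the tray), and wipe the chips along the plate and over its open end into the steel tray, keeping the blade pressed on the plate with about 5 N along the whole length, from near one end to near the other, as the plate gives, never bearing down hard and not touching the chips with the gripper. When all five chips lie in the tray, slide the scraper back into its slot, fully home, and let go; leave the jar, the beaker and the slide box where they are.

Things in the scene. Friction and masses are not known exactly. Their poses are not given: they have to be found in the camera images.
- station: grey base board 200 x 360 mm fixed to the bench, carrying plate and tray. Origin vertically below the plate's pivot; +y points along the plate to the tray (wiping direction), x across, z up. The board's top is at z 18 mm. The height of the whole station varies by 10 mm: go by its origin's z.
- tray_in (a point): middle of the steel catch tray's floor, 160 mm along +y from the station's origin, at z 18 mm. Inside, the tray is 170 mm (x) by 150 mm (y, station y 85 to 235 mm), its rims 27 mm above its floor, the far wall 57 mm.
- plate: white plate 152 (x) x 220 (y) x 8 mm, axes as the station's. Origin: middle of its underside; its top is 70 mm over the station's origin. A lip 5 mm wide, 10 mm high along both long sides, 142 mm clear between; both ends (y -110, +110 mm) open, the +y end overhangs the tray by 25 mm.
- pivot (a point): middle of the plate's underside, on the station's cross-pivot (along x). The plate rocks about it on springs: pressed near an end, that end sinks about 1 cm under 5 N (16 mm at the stops) and springs back; over the pivot it does not give.
- scraper: scraper: upright aluminium slab 130 (x) x 8 (y) x 72 (z) mm with a black handle block 70 (x) x 24 (y) x 36 (z) mm centred on its top edge (z 70 to 106 mm), 0.25 kg. The origin is the middle of its lower (wiping) edge, z up the slab. Starts standing in the holder's slot.
- scraper_grip (a point): middle of the scraper's handle, 88 mm above the wiping edge; grip across its 24 mm thickness (scraper y)
- holder: fixed wooden block 170 (x) x 70 (y) x 45 (z) mm, origin at the middle of its underside; in its top a slot along x, 133.5 x 11.5 mm and 35 mm deep (slot floor 10 mm above the origin), 3 mm chamfered mouth. The scraper is home when its edge stands on the slot floor.
- jar: bystander: amber jar, diameter 52 mm, height 75 mm, origin under its centre
- beaker: bystander: glass beaker, diameter 60 mm, height 80 mm, origin under its centre
- slidebox: bystander: grey slide box 90 x 60 x 35 mm, origin under its centre
- chip0: loose angular dark rock chip, about 30x22x8 mm, 14 g, lying on the plate; origin under its centre
- chip1: loose angular dark rock chip, about 24x24x10 mm, 14 g, lying on the plate; origin under its centre
- chip2: loose angular dark rock chip, about 34x20x7 mm, 14 g, lying on the plate; origin under its centre
- chip3: loose angular dark rock chip, about 22x26x9 mm, 14 g, lying on the plate; origin under its centre
- chip4: loose angular dark rock chip, about 28x26x8 mm, 14 g, lying on the plate; origin under its centre
Things that resemble listed ones, but are neither listed nor needed, are in the scene too. Of the things like the scraper, leave any that is green, pink or turquoise; of the rest the smaller one is meant.

How it is judged (in metres and radians):
On the way, in this order (a step that is already met when the one before it is completed fails the run):
1. the scraper's edge is pressed on the plate (over 3 N) behind the chips, more than 65 mm before the pivot (contact force between scraper and plate above 3 N and y of scraper in the frame of station below -0.065 m), for 0.1 s.
2. the edge is pressed on the plate (over 3 N) while it passes the middle, within 30 mm of the pivot (contact force between scraper and plate above 3 N and y of scraper in the frame of station between -0.03 and 0.03 m), for 0.1 s.
3. the edge is pressed on the plate (over 3 N) near the tray end, 70 mm or more past the pivot (contact force between scraper and plate above 3 N and y of scraper in the frame of station above 0.07 m), for 0.1 s.
At the end, for the whole second after the job is handed in: All five chips lie at rest inside the tray (below 50 mm above the station's origin, within its walls), and the scraper stands released in the holder's slot, its edge within 4 mm of the slot floor, centred within 6 mm, upright within 0.12 rad and in line with the slot (y of chip0 in the frame of station between 0.08 and 0.24 m and x of chip0 in the frame of station between -0.09 and 0.09 m and z of each of chip0, chip1, chip2, chip3, chip4 in the frame of station below 0.05 m and linear speed of each of chip0, chip1, chip2, chip3, chip4 below 0.03 m/s and y of chip1 in the frame of station between 0.08 and 0.24 m and x of chip1 in the frame of station between -0.09 and 0.09 m and y of chip2 in the frame of station between 0.08 and 0.24 m and x of chip2 in the frame of station between -0.09 and 0.09 m and y of chip3 in the frame of station between 0.08 and 0.24 m and x of chip3 in the frame of station between -0.09 and 0.09 m and y of chip4 in the frame of station between 0.08 and 0.24 m and x of chip4 in the frame of station between -0.09 and 0.09 m and z of scraper in the frame of holder below 0.014 m and horizontal distance between scraper and holder below 0.006 m and angle between scraper's own z axis and vertical below 0.12 rad and angle between the x axis of scraper and the x axis of holder, either way round below 0.06 rad and linear speed of scraper below 0.02 m/s); the robot touches nothing.
It fails at once if the scraper bears on the plate with more than 25 N (contact force between scraper and plate above 25 N).
It fails at once if the gripper or arm touches a chip (contact force between any of the fingers, the arm and chip0 above 0.3 N or contact force between any of the fingers, the arm and chip1 above 0.3 N or contact force between any of the fingers, the arm and chip2 above 0.3 N or contact force between any of the fingers, the arm and chip3 above 0.3 N or contact force between any of the fingers, the arm and chip4 above 0.3 N).
It fails at once if a bystander is moved by more than 20 mm (distance of any of jar, beaker, slidebox from where it was at the start of the episode above 0.02 m).
It also fails if it takes over 72 s, if anything falls off the work surface, if the arm or the gripper's body presses on something with over 40 N, if the wrist force passes 120 N, or if a joint passes its speed limit or range.

## Working session

There is one attempt and no reset: what is moved stays moved. The work goes in short steps, Python scripts to look and compute and a tool call to move; the robot and the scene stay as the last step left them, time stands still between calls to the robot, and variables do not carry over. Pictures are saved under pics/ and viewed, about 8 in all and at most 12, crops included, and the job is handed in when it is done.

Besides the shell and the picture viewer there is one more tool, called by a JSON object that holds its "name" and its "arguments", one argument or row to a line. drive_tool: Moves the arm, as the interface text tells. Its arguments: {"type":"object","properties":{"increments":{"type":"array"}},"required":["increments"]}

```bash
ls; mkdir -p pics; python3 - <<'E'
from cell import *
import cv2,numpy as np
for n in("top","side"):
    im=get_image(n); cv2.imwrite(f"pics/{n}0.png",im[:,:,::-1])
    c=get_calibration(n); print(n,c)
    for th in["scraper","scraper_grip","holder","station","tray_in","pivot","plate","jar","beaker","slidebox","chip0"]:
        try: print(th,[(np.round(d["location"]).tolist(),round(d["p"],2)) for d in place_of(th,n)[:6]])
        except Exception as e: print(th,e)
print(read_state())
E
```

```text
pics
top {'fov_y': 53.56775378387805, 'cx': 280.2528390595726, 'cy': 208.232708378238, 'distortion': array([-0.02098077,  0.        ,  0.        ,  0.        ,  0.        ]), 'R': array([[-0.12503711, -0.99213834, -0.00521907],
       [-0.96775074,  0.12311969, -0.2197727 ],
       [ 0.21868749, -0.02242899, -0.97553714]]), 't': array([ 98.2265448 , 554.79477873, 947.60278359])}
scraper [([307.0, 366.0], 0.96), ([159.0, 424.0], 0.86), ([107.0, 289.0], 0.78), ([322.0, 442.0], 0.76), ([232.0, 410.0], 0.65)]
scraper_grip [([90.0, 289.0], 0.85), ([303.0, 373.0], 0.77), ([324.0, 459.0], 0.75), ([150.0, 434.0], 0.66)]
holder [([233.0, 407.0], 0.86)]
station [([225.0, 282.0], 0.75)]
tray_in [([221.0, 218.0], 0.92)]
pivot [([222.0, 282.0], 0.78)]
plate [([227.0, 281.0], 0.82), ([228.0, 281.0], 0.6)]
jar [([139.0, 345.0], 0.7)]
beaker [([314.0, 160.0], 0.74)]
slidebox [([231.0, 115.0], 0.61), ([239.0, 292.0], 0.23)]
chip0 [([236.0, 294.0], 0.68), ([203.0, 296.0], 0.54), ([231.0, 265.0], 0.42), ([219.0, 293.0], 0.42)]
side {'fov_y': 53.8222741999256, 'cx': 271.36611246728665, 'cy': 209.0137597
[... 1024 characters left out ...]
0, 268.0], 0.54), ([218.0, 255.0], 0.38)]
{'clock': 1.2, 'qpos': array([ 1.04929763e+00,  9.10920046e-02,  1.23069415e+00,  1.69794147e-06,
        1.81981622e+00, -5.66877810e-02]), 'joint_vel': array([-0.00077636, -0.00079229, -0.00160001, -0.00162913,  0.00028561,
       -0.00072537]), 'joint_efforts': array([ 9.05845059e-05, -4.46211040e+01, -4.06492388e+01,  6.99093123e-02,
        1.97993038e-02,  1.15821908e-05]), 'ee_pos': array([268.95256432, 536.35599778, 404.63930857]), 'eef_rot': array([-0.86038694,  1.39395042,  0.86038173]), 'contact_force': array([-0.25450845, -0.22320712,  0.21028209]), 'torque': array([-0.00652248, -0.01124359,  0.04946851]), 'grip_width': 87.71456250551805}
```

View pics/top0.png

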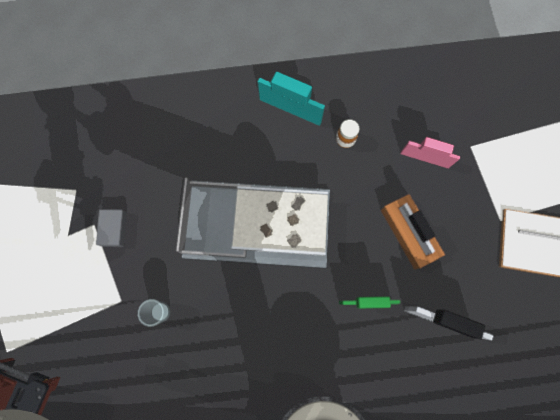

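View pics/side0.png

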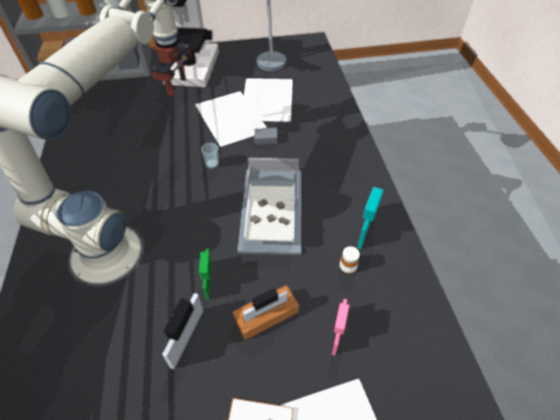

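```bash
cat > h.py <<'E'
from cell import *
import cv2,numpy as np,itertools
from scipy.optimize import minimize,least_squares
C={n:get_calibration(n) for n in("top","side")}
def proj(n,X):
    c=C[n]; f=210/np.tan(np.radians(c["fov_y"]/2)); K=np.array([[f,0,c["cx"]],[0,f,c["cy"]],[0,0,1.]])
    return cv2.projectPoints(np.atleast_2d(X).astype(float),cv2.Rodrigues(np.array(c["R"]))[0],np.array(c["t"]),K,np.array(c["distortion"]))[0][:,0]
def tri(d,z=None):
    r=lambda X:np.concatenate([proj(n,X if z is None else [*X,z])[0]-np.array(p)[::-1] for n,p in d.items()])
    s=least_squares(r,[500,0,50] if z is None else [500,0]); return s.x,np.sqrt(np.mean(s.fun**2))
def box(x0,x1,y0,y1,z0,z1): return np.array(list(itertools.product((x0,x1),(y0,y1),(z0,z1))),float)
def place(P,p):
    c,s=np.cos(p[3]),np.sin(p[3]); return P@np.array([[c,s,0],[-s,c,0],[0,0,1]])+p[:3]
def soft(n,boxes,p,S=4):
    m=np.zeros((420*S//2,560*S//2),np.uint8)
    for b in boxes: cv2.fillConvexPoly(m,np.round(cv2.convexHull(((proj(n,place(b,p))+.5)*S/2).astype(np.float32))*16).astype(np.int32),1,shift=4)
    return m>0
def fit(masks,boxes,p0,free,step):
    big={n:cv2.resize(m.astype(np.uint8),None,fx=2,fy=2,interpolation=cv2.INTER_NEAREST)>0 for n,m in masks.items()}
    def full(q): p=np.array(p0,float); p[free]+=q*np.array(step); return p
    def cost(q):
        t=0
        for n,m in big.items():
            r=soft(n,boxes,full(q)); t+=1-(r&m).sum()/(r|m).sum()
        return t
    best=None
    for k in range(3):
        s=minimize(cost,np.zeros(len(free)) if best is None else best.x,method="Nelder-Mead",options=dict(initial_simplex=np.vstack([np.zeros(len(free)) if best is None else best.x]+[(0 if best is None else best.x)+(1,-.6,.4)[k]*np.eye(len(free))[i] for i in range(len(free))])))
        best=s
    return full(best.x),best.fun
def mask_near(th,n,rc):
    L=silhouettes(th,n)
    if not L: return None
    return min(L,key=lambda d:np.hypot(*(np.array(d["location"])-rc)))["mask"]
E
cat > m1.py <<'E'
from h import *
tr,_=tri(dict(top=[221,218],side=[182,272])); pv,_=tri(dict(top=[222,282],side=[212,273])); st,e=tri(dict(top=[225,282],side=[225,272]))
ho,e2=tri(dict(top=[233,407],side=[314,265]))
print("tray",tr,"piv",pv,"st",st,e,"holder",ho,e2)
hm={};pm={}
for n,rh,rp in(("top",[230,412],[222,282]),("side",[314,265],[212,273])):
    a=mask_near("holder",n,rh);b=mask_near("scraper",n,rh);hm[n]=a|b
    p=mask_near("plate",n,rp); pm[n]=cv2.morphologyEx(p.astype(np.uint8),cv2.MORPH_CLOSE,np.ones((15,15)))>0
    print(n,a.sum(),b.sum(),p.sum())
    im=get_image(n); np.savez(f"m_{n}.npz",a=a,b=b,p=p)
    v=im.copy(); v[a]=v[a]//2+[127,0,0]; v[b]=v[b]//2+[0,127,0]; v[p]=v[p]//2+[0,0,127]
    cv2.imwrite(f"pics/m_{n}.png",v[:,:,::-1])
HB=[box(-85,85,-35,35,0,45),box(-65,65,-4,4,10,82),box(-35,35,-12,12,80,116)]
yaw=np.arctan2(*(tr-pv)[1::-1])-np.pi/2
for y0 in (0.5,-0.5,1.05,-1.05):
    q=fit(hm,HB,[ho[0],ho[1],0,y0],[0,1,3],[10,10,.2]); print("holder",np.round(q[0],3),q[1])
PB=[box(-76,76,-110,110,0,8),box(-76,-71,-110,110,0,18),box(71,76,-110,110,0,18)]
q=fit(pm,PB,[*pv,yaw],[0,1,2,3],[10,10,8,.1]);print("plate",np.round(q[0],3),q[1],"yaw0",yaw)
q=fit(pm,PB[:1],[*pv,yaw],[0,1,2,3],[10,10,8,.1]);print("plate nolip",np.round(q[0],3),q[1])
E
python3 m1.py
```

```text
tray [556.53711454 183.73050873  41.21652524] piv [532.30365251  28.41029253  66.00669334] st [533.62891561  27.54885699   0.74969273] 0.41127354698436064 holder [ 470.06282012 -284.58629679    3.79000194] 0.3657352034609528
top 1539 792 5644Traceback (most recent call last):
  File "m1.py", line 7, in <module>
    a=mask_near("holder",n,rh);b=mask_near("scraper",n,rh);hm[n]=a|b
                                                                 ~^~
TypeError: unsupported operand type(s) for |: 'NoneType' and 'bool'
```

```bash
sed -i 's/    L=silhouettes(th,n)/    for _ in range(4):\n        get_image(n); L=silhouettes(th,n)\n        if L: break/' h.py; python3 m1.py; python3 -c "
import cv2,numpy as np
a=cv2.imread('pics/m_top.png')[150:290,150:470];b=cv2.imread('pics/m_side.png')[130:380,160:360]
a=cv2.resize(a,None,fx=1.5,fy=1.5);b=cv2.resize(b,None,fx=1.5,fy=1.5)
o=np.zeros((375,800,3),np.uint8);o[:210,:480]=a;o[:375,490:790]=b;cv2.imwrite('pics/mm.png',o)"
```

```text
tray [556.53711454 183.73050873  41.21652524] piv [532.30365251  28.41029253  66.00669334] st [533.62891561  27.54885699   0.74969273] 0.41127354698436064 holder [ 470.06282012 -284.58629679    3.79000194] 0.3657352034609528
top 1521 745 5270
side 1330 669 2318
holder [ 4.70481e+02 -2.87700e+02  0.00000e+00  3.52000e-01] 0.14567162320014682
holder [ 4.71044e+02 -2.87576e+02  0.00000e+00  3.44000e-01] 0.14858487344000715
holder [ 4.70545e+02 -2.87767e+02  0.00000e+00  3.51000e-01] 0.14625628204569996
holder [ 4.70911e+02 -2.87812e+02  0.00000e+00  3.51000e-01] 0.14797347704813169
plate [ 5.31707e+02  3.21060e+01  6.16960e+01 -1.92000e-01] 0.051961883087527694 yaw0 -0.15477474155910032
plate nolip [ 5.31871e+02  3.14860e+01  6.43590e+01 -1.92000e-01] 0.058056251431947814
```

View pics/mm.png

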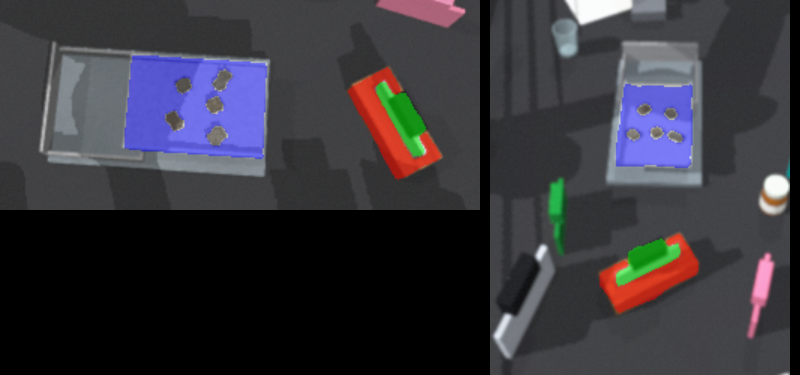

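```bash
python3 - <<'E'
from h import *
from scipy.spatial.transform import Rotation as R
s=read_state(); r=R.from_rotvec(s["eef_rot"]); M=r.as_matrix(); print(s["clock"],M.round(4))
zy=np.arctan2(M[1,2],M[0,2])
for nm,yw in(("holder",.351),("plate",-.192)):
    for k in(-1,0,1): print(nm,"turn deg",np.degrees(yw+np.pi/2+k*np.pi-zy))
# fit scraper alone, and holder alone in top
a=np.load("m_top.npz");b=np.load("m_side.npz")
SB=[box(-65,65,-4,4,45,82),box(-35,35,-12,12,80,116)]
print(fit(dict(top=a["b"],side=b["b"]),SB,[470.6,-287.7,0,.35],[0,1,3],[8,8,.1]))
print(fit(dict(top=a["b"],side=b["b"]),SB,[470.6,-287.7,0,.35],[0,1,2,3],[8,8,6,.1]))
HB=[box(-85,85,-35,35,0,45)]
print(fit(dict(top=a["a"]|a["b"],side=b["a"]|b["b"]),HB+[s.copy() for s in SB],[470.6,-287.7,0,.35],[0,1,2,3],[8,8,6,.1]))
t=np.array([470.6,-287.7,0])
for n in("top","side"): print(n,proj(n,t+[0,0,98]))
# chips in station frame via top
for d in find_in("chip0","top"):
    x,_=tri(dict(top=d["location"]),74); dx=x-[531.7,32]; c,sn=np.cos(-.192),np.sin(-.192)
    print("chip",(c*dx[0]+sn*dx[1]).round(),(-sn*dx[0]+c*dx[1]).round(),round(d["p"],2))
E
```

```text
2.2 [[ 0.     -0.8939  0.4483]
 [-0.      0.4483  0.8939]
 [-1.     -0.     -0.    ]]
holder turn deg -133.2544793071202
holder turn deg 46.74552069287979
holder turn deg 226.7455206928798
plate turn deg -164.3660875827239
plate turn deg 15.633912417276095
plate turn deg 195.6339124172761
(array([ 4.70365899e+02, -2.88042627e+02,  0.00000000e+00,  3.39610214e-01]), np.float64(0.19104404422253918))
(array([ 4.70281798e+02, -2.87839888e+02, -2.98575066e+00,  3.33173119e-01]), np.float64(0.16288333712026948))
(array([ 4.70471353e+02, -2.87824161e+02,  1.68230788e+00,  3.40078267e-01]), np.float64(0.14468006936484135))
top [[420.25364628 226.54143137]]
side [[264.92763156 299.37180847]]
chip -39.0 -32.0 0.67
chip 28.0 30.0 0.63
chip -25.0 33.0 0.49
```

{"name": "drive_tool", "arguments": {
  "increments": [
    [[0.54, -2.2, 0], [0, 0, -1.78], 87],
    [[1.08, -4.4, 0], [0, 0, -3.57], 87],
    [[1.61, -6.6, 0], [0, 0, -5.35], 87],
    [[2.15, -8.8, 0], [0, 0, -7.13], 87],
    [[2.69, -11, 0], [0, 0, -8.91], 87]
  ]
}}

```text
clock: 2.88
ee_pos: [336.1, 259.6, 404.8]
eef_rot: [-0.254, 1.555, 0.254]
contact_force: [1.4, -0.7, 0.5]
grip_width: 87.1
```

{"name": "drive_tool", "arguments": {
  "increments": [
    [[0.54, -2.2, 0], [0, 0, -1.78], 87],
    [[1.08, -4.4, 0], [0, 0, -3.57], 87],
    [[1.61, -6.6, 0], [0, 0, -5.35], 87],
    [[2.15, -8.8, 0], [0, 0, -7.13], 87],
    [[2.69, -11, 0], [0, 0, -8.91], 87]
  ]
}}

```text
clock: 3.5
ee_pos: [403.3, -15.5, 405.0]
eef_rot: [0.356, 1.54, -0.356]
contact_force: [0.4, -0.0, 0.1]
grip_width: 87.2
```

{"name": "drive_tool", "arguments": {
  "increments": [
    [[0.54, -2.2, -0.5], [0, 0, -1.78], 87],
    [[1.08, -4.4, -1], [0, 0, -3.57], 87],
    [[1.61, -6.6, -2], [0, 0, -5.35], 87],
    [[2.15, -8.8, -3], [0, 0, -7.13], 87],
    [[2.68, -10.97, -3.38], [0, 0, -8.92], 87]
  ]
}}

```text
clock: 4.12
ee_pos: [470.3, -289.7, 318.3]
eef_rot: [0.957, 1.352, -0.957]
contact_force: [0.6, 0.4, 1.3]
grip_width: 87.0
```

{"name": "drive_tool", "arguments": {
  "increments": [
    [[0, 0, -1], [0, 0, 0], 87],
    [[0, 0, -1.8], [0, 0, 0], 87],
    [[0, 0, -2.3], [0, 0, 0], 87],
    [[0, 0, -2.3], [0, 0, 0], 60],
    [[0, 0, -2.3], [0, 0, 0], 40]
  ]
}}

```text
clock: 4.75
ee_pos: [470.7, -287.5, 263.9]
eef_rot: [0.952, 1.35, -0.952]
contact_force: [0.2, 0.1, -0.3]
grip_width: 70.3
```

```bash
python3 - <<'E'
from h import *
a=get_image("top")[170:290,350:470,::-1];b=get_image("side")[230:350,205:325,::-1]
cv2.imwrite("pics/g1.png",np.hstack([cv2.resize(a,None,fx=3,fy=3),cv2.resize(b,None,fx=3,fy=3)]))
print(read_state()["ee_pos"])
E
```

```text
[ 470.70582737 -287.70024323  264.03686936]
```

View pics/g1.png

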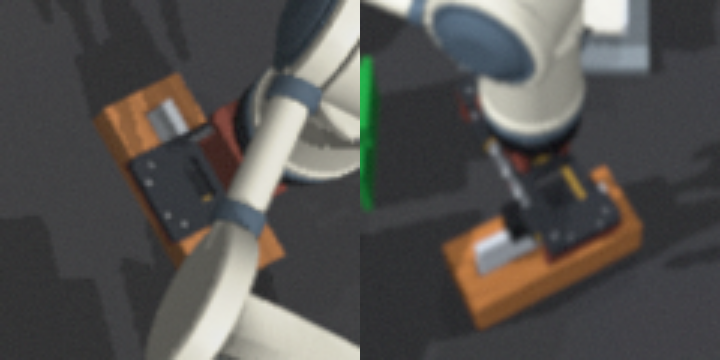

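The gripper straddles the handle, with its body along the slot's cross direction. The slab end shows at about (165,115) in the left crop and (500,250) in the right. Closing now.

{"name": "drive_tool", "arguments": {
  "increments": [
    [[0, 0, 0], [0, 0, 0], 30],
    [[0, 0, 0], [0, 0, 0], 22],
    [[0, 0, 0], [0, 0, 0], 15],
    [[0, 0, 0], [0, 0, 0], 10],
    [[0, 0, 0], [0, 0, 0], 10]
  ]
}}

```text
clock: 5.48
ee_pos: [470.5, -287.9, 262.6]
eef_rot: [0.953, 1.352, -0.953]
contact_force: [0.5, 0.3, 0.5]
grip_width: 23.8
```

{"name": "drive_tool", "arguments": {
  "increments": [
    [[0, 0, 0], [0, 0, 0], 10],
    [[0, 0, 0], [0, 0, 0], 10],
    [[0, 0, 0], [0, 0, 0], 10]
  ]
}}

```text
clock: 5.85
ee_pos: [470.5, -287.9, 262.7]
eef_rot: [0.953, 1.352, -0.953]
contact_force: [-0.4, 0.0, -0.2]
grip_width: 23.7
```

{"name": "drive_tool", "arguments": {
  "increments": [
    [[0, 0, 0.5], [0, 0, 0], 10],
    [[0, 0, 1.2], [0, 0, 0], 10],
    [[0, 0, 2.2], [0, 0, 0], 10],
    [[0, 0, 3.2], [0, 0, 0], 10],
    [[0, 0, 4], [0, 0, 0], 10]
  ]
}}

```text
clock: 6.48
ee_pos: [470.4, -287.7, 365.2]
eef_rot: [0.953, 1.351, -0.952]
contact_force: [0.4, -0.0, -2.4]
grip_width: 23.5
```

{"name": "drive_tool", "arguments": {
  "increments": [
    [[0.2, 1.2, 0], [0, 0, -0.8], 10],
    [[0.6, 3.2, 0], [0, 0, -2.2], 10],
    [[1, 5.4, 0], [0, 0, -3.6], 10],
    [[1.4, 7.4, 0], [0, 0, -5], 10],
    [[1.73, 9.06, 0], [0, 0, -6.13], 10]
  ]
}}

```text
clock: 7.1
ee_pos: [513.7, -59.4, 363.6]
eef_rot: [1.351, 1.111, -1.35]
contact_force: [-0.5, -0.8, -2.4]
grip_width: 23.8
```

{"name": "drive_tool", "arguments": {
  "increments": [
    [[0, 0, -0.4], [0, 0, 0], 10],
    [[0, 0, -0.7], [0, 0, 0], 10],
    [[0, 0, -0.7], [0, 0, 0], 10],
    [[0, 0, -0.7], [0, 0, 0], 10]
  ]
}}

```text
clock: 7.6
ee_pos: [513.6, -62.4, 345.2]
eef_rot: [1.35, 1.112, -1.35]
contact_force: [0.5, -0.6, -1.5]
grip_width: 23.9
```

```bash
python3 - <<'E'
from h import *
s=read_state();print(s["ee_pos"],s["eef_rot"],s["contact_force"])
im=get_image("top");im2=get_image("side")
e=s["ee_pos"]-[0,0,252.7]
ims={"top":im[...,::-1].copy(),"side":im2[...,::-1].copy()}
st=[531.7,32,0,-.192]
out=[]
for n,(r,c) in(("top",(150,210)),("side",(130,200))):
    g=cv2.resize(ims[n][r:r+140,c:c+140],None,fx=2.85,fy=2.85)
    def line(pts,col):
        p=(proj(n,pts)-[c,r]+.5)*2.85
        cv2.polylines(g,[p.round().astype(np.int32)],True,col,1)
    P=np.array([[-71,-110,70],[71,-110,70],[71,110,70],[-71,110,70]],float)
    line(place(P,st),(0,255,255))
    S=np.array([[-65,0,0],[65,0,0],[65,0,72],[-65,0,72]],float)
    line(place(S,[*e,-.192]),(0,0,255)); out.append(g)
cv2.imwrite("pics/p1.png",np.hstack(out))
E
```

```text
[513.59112803 -62.36522428 345.22709832] [ 1.34986844  1.11166564 -1.35015329] [ 0.54082884 -0.58315982 -1.4949374 ]
```

View pics/p1.png

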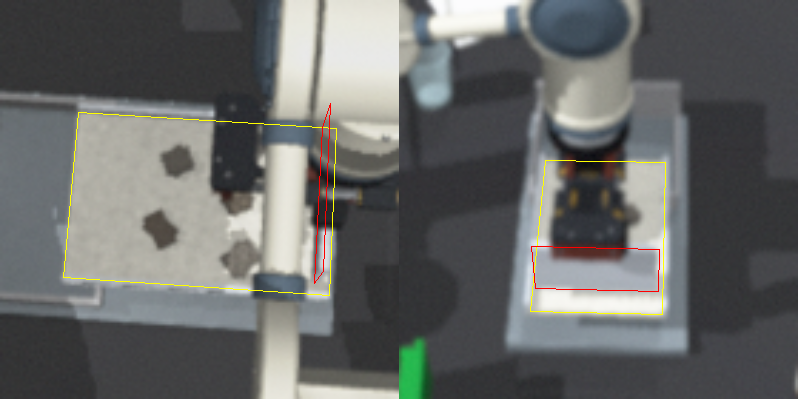

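The blade lines up with the plate between its lips, and no chip lies near the edge, so I'm lowering it.

{"name": "drive_tool", "arguments": {
  "increments": [
    [[0, 0, -0.4], [0, 0, 0], 10],
    [[0, 0, -0.7], [0, 0, 0], 10],
    [[0, 0, -0.9], [0, 0, 0], 10],
    [[0, 0, -0.98], [0, 0, 0], 10],
    [[0, 0, -0.98], [0, 0, 0], 10]
  ]
}}

```text
clock: 8.32
ee_pos: [513.7, -61.3, 320.6]
eef_rot: [1.349, 1.113, -1.349]
contact_force: [0.3, 0.0, -1.6]
grip_width: 23.8
```

{"name": "drive_tool", "arguments": {
  "increments": [
    [[0, 0, -0.08], [0, 0, 0], 10],
    [[0, 0, -0.16], [0, 0, 0], 10],
    [[0, 0, -0.16], [0, 0, 0], 10]
  ]
}}

```text
clock: 8.7
ee_pos: [513.7, -61.4, 316.7]
eef_rot: [1.349, 1.112, -1.349]
contact_force: [-0.3, -0.6, -1.1]
grip_width: 23.7
```

{"name": "drive_tool", "arguments": {
  "increments": [
    [[0, 0, -0.06], [0, 0, 0], 10],
    [[0, 0, -0.12], [0, 0, 0], 10],
    [[0, 0, -0.12], [0, 0, 0], 10]
  ]
}}

```text
clock: 9.07
ee_pos: [513.7, -61.5, 313.7]
eef_rot: [1.349, 1.112, -1.349]
contact_force: [0.3, -1.7, -0.1]
grip_width: 23.8
```

{"name": "drive_tool", "arguments": {
  "increments": [
    [[0, 0, -0.06], [0, 0, 0], 10],
    [[0, 0, -0.12], [0, 0, 0], 10],
    [[0, 0, -0.12], [0, 0, 0], 10]
  ]
}}

```text
clock: 9.45
ee_pos: [513.7, -61.5, 310.7]
eef_rot: [1.349, 1.112, -1.349]
contact_force: [0.4, -2.0, 2.1]
grip_width: 24.1
```

{"name": "drive_tool", "arguments": {
  "increments": [
    [[0, 0, -0.04], [0, 0, 0], 10],
    [[0, 0, -0.08], [0, 0, 0], 10],
    [[0, 0, -0.08], [0, 0, 0], 10]
  ]
}}

```text
clock: 9.82
ee_pos: [513.8, -61.5, 308.7]
eef_rot: [1.349, 1.112, -1.349]
contact_force: [0.6, -2.8, 3.4]
grip_width: 23.9
```

{"name": "drive_tool", "arguments": {
  "increments": [
    [[0.03, 0.157, 0.05], [0, 0, 0], 10],
    [[0.061, 0.314, 0.085], [0, 0, 0], 10],
    [[0.092, 0.471, 0.115], [0, 0, 0], 10],
    [[0.122, 0.628, 0.14], [0, 0, 0], 10],
    [[0.153, 0.785, 0.164], [0, 0, 0], 10]
  ]
}}

```text
clock: 10.45
ee_pos: [517.6, -41.4, 312.8]
eef_rot: [1.349, 1.112, -1.349]
contact_force: [0.3, -3.1, 2.8]
grip_width: 24.2
```

{"name": "drive_tool", "arguments": {
  "increments": [
    [[0.03, 0.157, 0.02], [0, 0, 0], 10],
    [[0.061, 0.314, 0.038], [0, 0, 0], 10],
    [[0.092, 0.471, 0.055], [0, 0, 0], 10],
    [[0.122, 0.628, 0.07], [0, 0, 0], 10],
    [[0.153, 0.785, 0.084], [0, 0, 0], 10]
  ]
}}

```text
clock: 11.08
ee_pos: [521.4, -22.0, 315.0]
eef_rot: [1.349, 1.112, -1.349]
contact_force: [-0.2, -4.4, 4.7]
grip_width: 23.7
```

{"name": "drive_tool", "arguments": {
  "increments": [
    [[0.023, 0.118, 0.018], [0, 0, 0], 10],
    [[0.046, 0.236, 0.034], [0, 0, 0], 10],
    [[0.069, 0.353, 0.048], [0, 0, 0], 10],
    [[0.092, 0.471, 0.06], [0, 0, 0], 10],
    [[0.115, 0.589, 0.072], [0, 0, 0], 10]
  ]
}}

```text
clock: 11.7
ee_pos: [524.3, -7.3, 316.8]
eef_rot: [1.349, 1.112, -1.349]
contact_force: [-0.4, -5.2, 4.8]
grip_width: 23.9
```

{"name": "drive_tool", "arguments": {
  "increments": [
    [[0.023, 0.118, 0.012], [0, 0, 0], 10],
    [[0.046, 0.236, 0.022], [0, 0, 0], 10],
    [[0.069, 0.353, 0.032], [0, 0, 0], 10],
    [[0.092, 0.471, 0.04], [0, 0, 0], 10],
    [[0.092, 0.471, 0.04], [0, 0, 0], 10]
  ]
}}

```text
clock: 12.32
ee_pos: [526.6, 4.6, 318.0]
eef_rot: [1.349, 1.112, -1.348]
contact_force: [-1.8, -3.7, 6.1]
grip_width: 23.9
```

{"name": "drive_tool", "arguments": {
  "increments": [
    [[0.023, 0.118, 0.01], [0, 0, 0], 10],
    [[0.046, 0.236, 0.018], [0, 0, 0], 10],
    [[0.069, 0.353, 0.026], [0, 0, 0], 10],
    [[0.092, 0.471, 0.032], [0, 0, 0], 10],
    [[0.107, 0.55, 0.034], [0, 0, 0], 10]
  ]
}}

```text
clock: 12.95
ee_pos: [529.2, 18.2, 319.0]
eef_rot: [1.349, 1.112, -1.349]
contact_force: [-1.8, -4.4, 5.9]
grip_width: 23.8
```

{"name": "drive_tool", "arguments": {
  "increments": [
    [[0.023, 0.118, 0.006], [0, 0, 0], 10],
    [[0.046, 0.236, 0.01], [0, 0, 0], 10],
    [[0.069, 0.353, 0.013], [0, 0, 0], 10],
    [[0.092, 0.471, 0.015], [0, 0, 0], 10],
    [[0.107, 0.55, 0.016], [0, 0, 0], 10]
  ]
}}

```text
clock: 13.58
ee_pos: [531.9, 32.1, 319.2]
eef_rot: [1.349, 1.112, -1.349]
contact_force: [-0.8, -4.5, 6.2]
grip_width: 24.0
```

{"name": "drive_tool", "arguments": {
  "increments": [
    [[0.023, 0.118, 0.003], [0, 0, 0], 10],
    [[0.046, 0.236, 0.004], [0, 0, 0], 10],
    [[0.069, 0.353, 0.004], [0, 0, 0], 10],
    [[0.092, 0.471, 0.002], [0, 0, 0], 10],
    [[0.115, 0.589, 0], [0, 0, 0], 10]
  ]
}}

```text
clock: 14.2
ee_pos: [534.8, 46.9, 318.9]
eef_rot: [1.349, 1.113, -1.349]
contact_force: [-0.3, -4.6, 4.6]
grip_width: 24.1
```

{"name": "drive_tool", "arguments": {
  "increments": [
    [[0.023, 0.118, -0.002], [0, 0, 0], 10],
    [[0.046, 0.236, -0.006], [0, 0, 0], 10],
    [[0.069, 0.353, -0.012], [0, 0, 0], 10],
    [[0.092, 0.471, -0.018], [0, 0, 0], 10],
    [[0.115, 0.589, -0.026], [0, 0, 0], 10]
  ]
}}

```text
clock: 14.82
ee_pos: [537.6, 61.6, 318.0]
eef_rot: [1.349, 1.113, -1.349]
contact_force: [-1.1, -2.7, 2.6]
grip_width: 24.0
```

{"name": "drive_tool", "arguments": {
  "increments": [
    [[0.023, 0.118, -0.007], [0, 0, 0], 10],
    [[0.046, 0.236, -0.015], [0, 0, 0], 10],
    [[0.069, 0.353, -0.024], [0, 0, 0], 10],
    [[0.092, 0.471, -0.033], [0, 0, 0], 10],
    [[0.115, 0.589, -0.042], [0, 0, 0], 10]
  ]
}}

```text
clock: 15.45
ee_pos: [540.5, 76.3, 317.0]
eef_rot: [1.349, 1.113, -1.349]
contact_force: [-1.0, -2.1, 2.3]
grip_width: 24.0
```

{"name": "drive_tool", "arguments": {
  "increments": [
    [[0.023, 0.118, -0.013], [0, 0, 0], 10],
    [[0.046, 0.236, -0.026], [0, 0, 0], 10],
    [[0.069, 0.353, -0.04], [0, 0, 0], 10],
    [[0.092, 0.471, -0.055], [0, 0, 0], 10],
    [[0.115, 0.589, -0.07], [0, 0, 0], 10]
  ]
}}

```text
clock: 16.08
ee_pos: [543.4, 91.0, 315.4]
eef_rot: [1.349, 1.113, -1.349]
contact_force: [-0.9, -2.2, 2.9]
grip_width: 23.7
```

{"name": "drive_tool", "arguments": {
  "increments": [
    [[0.023, 0.118, -0.015], [0, 0, 0], 10],
    [[0.046, 0.236, -0.031], [0, 0, 0], 10],
    [[0.069, 0.353, -0.047], [0, 0, 0], 10],
    [[0.092, 0.471, -0.063], [0, 0, 0], 10],
    [[0.115, 0.589, -0.08], [0, 0, 0], 10]
  ]
}}

```text
clock: 16.7
ee_pos: [546.3, 105.7, 313.4]
eef_rot: [1.349, 1.112, -1.349]
contact_force: [-1.3, -1.4, 1.2]
grip_width: 23.8
```

{"name": "drive_tool", "arguments": {
  "increments": [
    [[0.023, 0.118, -0.02], [0, 0, 0], 10],
    [[0.046, 0.236, -0.042], [0, 0, 0], 10],
    [[0.069, 0.353, -0.063], [0, 0, 0], 10],
    [[0.092, 0.471, -0.085], [0, 0, 0], 10],
    [[0.092, 0.471, -0.09], [0, 0, 0], 10]
  ]
}}

```text
clock: 17.32
ee_pos: [548.6, 117.6, 311.2]
eef_rot: [1.349, 1.113, -1.348]
contact_force: [-0.5, -0.4, 2.6]
grip_width: 24.1
```

{"name": "drive_tool", "arguments": {
  "increments": [
    [[0.023, 0.118, -0.02], [0, 0, 0], 10],
    [[0.046, 0.236, -0.04], [0, 0, 0], 10],
    [[0.069, 0.353, -0.06], [0, 0, 0], 10],
    [[0.092, 0.471, -0.075], [0, 0, 0], 10],
    [[0.115, 0.589, -0.09], [0, 0, 0], 10]
  ]
}}

```text
clock: 17.95
ee_pos: [551.5, 132.2, 308.9]
eef_rot: [1.349, 1.112, -1.349]
contact_force: [0.2, -1.4, 2.2]
grip_width: 23.8
```

```bash
python3 - <<'E'
from h import *
a=get_image("top")[150:290,160:340,::-1];b=get_image("side")[140:280,205:345,::-1]
cv2.imwrite("pics/w1.png",np.hstack([cv2.resize(a,None,fx=2.45,fy=2.45),cv2.resize(b,None,fx=2.45,fy=2.45)]))
E
```

```text
(no output)
```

View pics/w1.png

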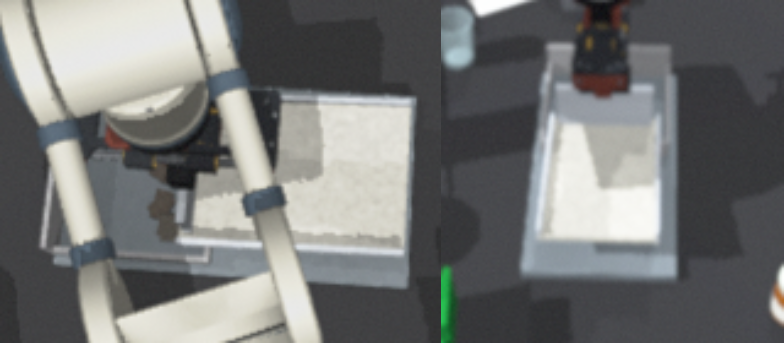

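The plate behind the blade is clean. The chips sit just ahead of it at about (165,215), at or over the end. I'll push on past the end.

{"name": "drive_tool", "arguments": {
  "increments": [
    [[0.025, 0.13, -0.01], [0, 0, 0], 10],
    [[0.05, 0.26, -0.02], [0, 0, 0], 10],
    [[0.075, 0.39, -0.02], [0, 0, 0], 10],
    [[0.11, 0.56, 0.1], [0, 0, 0], 10],
    [[0.15, 0.75, 0.25], [0, 0, 0], 10]
  ]
}}

```text
clock: 18.68
ee_pos: [555.1, 151.3, 314.5]
eef_rot: [1.348, 1.114, -1.35]
contact_force: [-0.1, -0.1, -2.0]
grip_width: 23.6
```

{"name": "drive_tool", "arguments": {
  "increments": [
    [[0, 0, 1], [0, 0, 0], 10],
    [[-0.2, -1, 2.5], [0, 0, 0], 10],
    [[-0.6, -3, 3], [0, 0, 0], 10],
    [[-1, -5, 3], [0, 0, 0], 10],
    [[-1.4, -7, 3], [0, 0, 0], 10]
  ]
}}

```text
clock: 19.3
ee_pos: [519.8, -25.2, 390.2]
eef_rot: [1.349, 1.113, -1.348]
contact_force: [-0.2, 0.5, -2.3]
grip_width: 23.8
```

```bash
python3 - <<'E'
from h import *
s=read_state();print(s["clock"],s["ee_pos"],s["contact_force"])
a=get_image("top")[150:290,160:340,::-1];b=get_image("side")[140:280,205:345,::-1]
cv2.imwrite("pics/w2.png",np.hstack([cv2.resize(a,None,fx=2.45,fy=2.45),cv2.resize(b,None,fx=2.45,fy=2.45)]))
E
```

```text
19.3 [519.81069462 -25.17286658 390.2239216 ] [-0.17930384  0.52556922 -2.29083287]
```

View pics/w2.png

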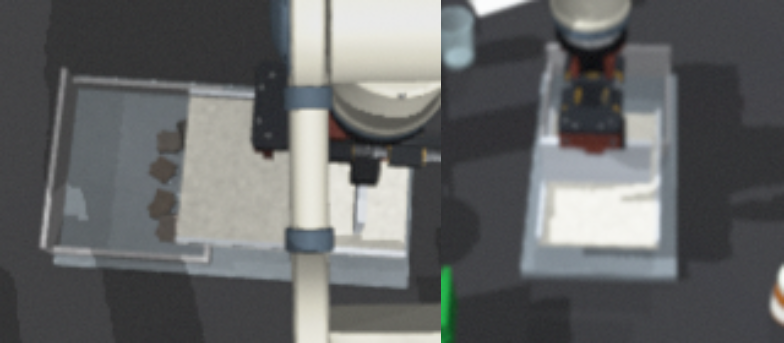

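Four chips lie in the tray at about (165,140) to (167,230), with a fifth partly hidden at (183,130). The plate is clear, so I'm returning the scraper.

{"name": "drive_tool", "arguments": {
  "increments": [
    [[-0.3, -1.6, 0], [0, 0, 1], 10],
    [[-0.75, -4, 0], [0, 0, 2.4], 10],
    [[-1.2, -6.4, 0], [0, 0, 3.8], 10],
    [[-1.65, -8.8, -0.5], [0, 0, 5.2], 10],
    [[-1.989, -10.545, -1], [0, 0, 6.13], 10]
  ]
}}

```text
clock: 20.02
ee_pos: [470.3, -289.4, 364.6]
eef_rot: [0.951, 1.353, -0.95]
contact_force: [0.6, 1.1, -2.2]
grip_width: 23.6
```

{"name": "drive_tool", "arguments": {
  "increments": [
    [[0, 0, -1], [0, 0, 0], 10],
    [[0, 0, -2], [0, 0, 0], 10],
    [[0, 0, -2.28], [0, 0, 0], 10],
    [[0, 0, -2.28], [0, 0, 0], 10],
    [[0, 0, -2.28], [0, 0, 0], 10]
  ]
}}

```text
clock: 20.65
ee_pos: [470.9, -287.7, 309.6]
eef_rot: [0.952, 1.35, -0.952]
contact_force: [-0.6, 0.3, -1.5]
grip_width: 24.0
```

```bash
python3 - <<'E'
from h import *
s=read_state();print(s["clock"],s["ee_pos"],s["eef_rot"],s["contact_force"])
a=get_image("top")[170:290,350:470,::-1];b=get_image("side")[230:350,205:325,::-1]
cv2.imwrite("pics/h1.png",np.hstack([cv2.resize(a,None,fx=3.3,fy=3.3),cv2.resize(b,None,fx=3.3,fy=3.3)]))
E
```

```text
20.65 [ 470.88510837 -287.66173244  309.60336876] [ 0.95209344  1.3503791  -0.95181021] [-0.57047758  0.27291911 -1.50319051]
```

View pics/h1.png

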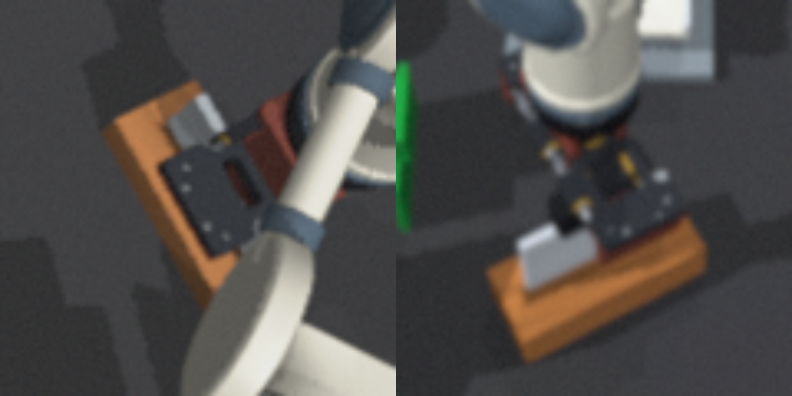

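The blade hangs above the slot and is aligned with it. Inserting it with force checks.

{"name": "drive_tool", "arguments": {
  "increments": [
    [[0, 0, -0.2], [0, 0, 0], 10],
    [[0, 0, -0.4], [0, 0, 0], 10],
    [[0, 0, -0.6], [0, 0, 0], 10],
    [[0, 0, -0.6], [0, 0, 0], 10]
  ]
}}

```text
clock: 21.25
ee_pos: [470.3, -287.9, 292.4]
eef_rot: [0.953, 1.353, -0.953]
contact_force: [-0.0, 0.2, -2.6]
grip_width: 23.6
```

{"name": "drive_tool", "arguments": {
  "increments": [
    [[0, 0, -0.1], [0, 0, 0], 10],
    [[0, 0, -0.2], [0, 0, 0], 10],
    [[0, 0, -0.3], [0, 0, 0], 10],
    [[0, 0, -0.4], [0, 0, 0], 10],
    [[0, 0, -0.4], [0, 0, 0], 10]
  ]
}}

```text
clock: 21.88
ee_pos: [470.4, -287.8, 282.9]
eef_rot: [0.953, 1.353, -0.953]
contact_force: [-0.4, -0.1, -2.0]
grip_width: 24.0
```

In the slot with no side forces. Lowering the rest.

{"name": "drive_tool", "arguments": {
  "increments": [
    [[0, 0, -0.2], [0, 0, 0], 10],
    [[0, 0, -0.4], [0, 0, 0], 10],
    [[0, 0, -0.6], [0, 0, 0], 10],
    [[0, 0, -0.7], [0, 0, 0], 10],
    [[0, 0, -0.7], [0, 0, 0], 10]
  ]
}}

```text
clock: 22.5
ee_pos: [470.4, -287.9, 265.4]
eef_rot: [0.953, 1.353, -0.953]
contact_force: [-0.5, 0.3, -1.3]
grip_width: 23.8
```

{"name": "drive_tool", "arguments": {
  "increments": [
    [[0, 0, -0.04], [0, 0, 0], 10],
    [[0, 0, -0.06], [0, 0, 0], 10],
    [[0, 0, -0.06], [0, 0, 0], 10]
  ]
}}

```text
clock: 22.88
ee_pos: [470.5, -287.9, 264.2]
eef_rot: [0.953, 1.352, -0.953]
contact_force: [-0.3, -0.6, -1.8]
grip_width: 23.9
```

{"name": "drive_tool", "arguments": {
  "increments": [
    [[0, 0, -0.03], [0, 0, 0], 10],
    [[0, 0, -0.055], [0, 0, 0], 10],
    [[0, 0, -0.055], [0, 0, 0], 10]
  ]
}}

```text
clock: 23.25
ee_pos: [470.4, -287.9, 262.7]
eef_rot: [0.953, 1.352, -0.953]
contact_force: [0.1, -0.3, -2.7]
grip_width: 23.7
```

{"name": "drive_tool", "arguments": {
  "increments": [
    [[0, 0, -0.02], [0, 0, 0], 10],
    [[0, 0, -0.02], [0, 0, 0], 10]
  ]
}}

```text
clock: 23.5
ee_pos: [470.4, -287.9, 262.6]
eef_rot: [0.953, 1.352, -0.953]
contact_force: [-1.3, 0.6, -0.3]
grip_width: 24.0
```

{"name": "drive_tool", "arguments": {
  "increments": [
    [[0, 0, -0.02], [0, 0, 0], 10],
    [[0, 0, -0.02], [0, 0, 0], 10]
  ]
}}

```text
clock: 23.75
ee_pos: [470.4, -287.9, 262.6]
eef_rot: [0.953, 1.352, -0.953]
contact_force: [-1.6, 2.0, 4.6]
grip_width: 23.7
```

{"name": "drive_tool", "arguments": {
  "increments": [
    [[0, 0, 0], [0, 0, 0], 30],
    [[0, 0, 0], [0, 0, 0], 50],
    [[0, 0, 0], [0, 0, 0], 87],
    [[0, 0, 0], [0, 0, 0], 87],
    [[0, 0, 0], [0, 0, 0], 87]
  ]
}}

```text
clock: 24.38
ee_pos: [470.5, -287.9, 261.7]
eef_rot: [0.953, 1.352, -0.953]
contact_force: [-0.1, 0.7, 1.1]
grip_width: 66.6
```

{"name": "drive_tool", "arguments": {
  "increments": [
    [[0, 0, 0], [0, 0, 0], 87],
    [[0, 0, 0.5], [0, 0, 0], 87],
    [[0, 0, 2], [0, 0, 0], 87],
    [[0, 0, 4], [0, 0, 0], 87],
    [[0, 0, 6], [0, 0, 0], 87]
  ]
}}

```text
clock: 25.0
ee_pos: [470.2, -287.7, 414.3]
eef_rot: [0.953, 1.351, -0.953]
contact_force: [1.1, -1.4, -0.9]
grip_width: 87.0
```

{"name": "drive_tool", "arguments": {
  "increments": [
    [[-1, -2, 0], [0, 0, 0], 87],
    [[-2, -4, 0], [0, 0, 0], 87],
    [[-3, -6, 0], [0, 0, 0], 87],
    [[-3.5, -8, 0], [0, 0, 0], 87],
    [[-3.5, -8, 0], [0, 0, 0], 87]
  ]
}}

```text
clock: 25.62
ee_pos: [381.3, -490.7, 411.2]
eef_rot: [0.956, 1.352, -0.956]
contact_force: [0.1, 0.0, 0.1]
grip_width: 87.3
```

```bash
python3 - <<'E'
from h import *
s=read_state();print(s["clock"],s["ee_pos"],s["contact_force"])
A=get_image("top")[:,:,::-1]
for d in silhouettes("chip0","top"):
    x,_=tri(dict(top=d["location"]),18); dx=x-[531.7,32]; c,sn=np.cos(-.192),np.sin(-.192)
    print("chip",(c*dx[0]+sn*dx[1]).round(),(-sn*dx[0]+c*dx[1]).round(),round(d["p"],2),np.round(d["location"]))
B=get_image("side")[:,:,::-1]
g=np.zeros((590,800,3),np.uint8)
def put(im,y,x): g[y:y+im.shape[0],x:x+im.shape[1]]=im
put(cv2.resize(A[170:280,170:300],None,fx=3,fy=3),0,0)
put(cv2.resize(A[185:275,370:460],None,fx=2.7,fy=2.7),335,0)
put(cv2.resize(B[120:320,190:370],None,fx=2.2,fy=2.2),0,400)
cv2.imwrite("pics/f1.png",g)
m={n:mask_near("scraper",n,r) for n,r in(("top",[226,420]),("side",[300,265]))}
SB=[box(-65,65,-4,4,45,82),box(-35,35,-12,12,80,116)]
print(fit(m,SB,[470.3,-288,0,.34],[0,1,2,3],[8,8,6,.1]))
E
```

```text
25.625 [ 381.33585941 -490.67313199  411.20745279] [0.07999176 0.01193449 0.08378612]
chip 28.0 142.0 0.64 [210. 225.]
chip 9.0 133.0 0.48 [217. 228.]
chip -51.0 128.0 0.45 [241. 228.]
chip -32.0 139.0 0.44 [233. 224.]
chip -9.0 53.0 0.36 [226. 259.]
(array([ 4.71701524e+02, -2.86864381e+02, -1.68645057e+00,  3.40997894e-01]), np.float64(0.23002877833923308))
```

View pics/f1.png

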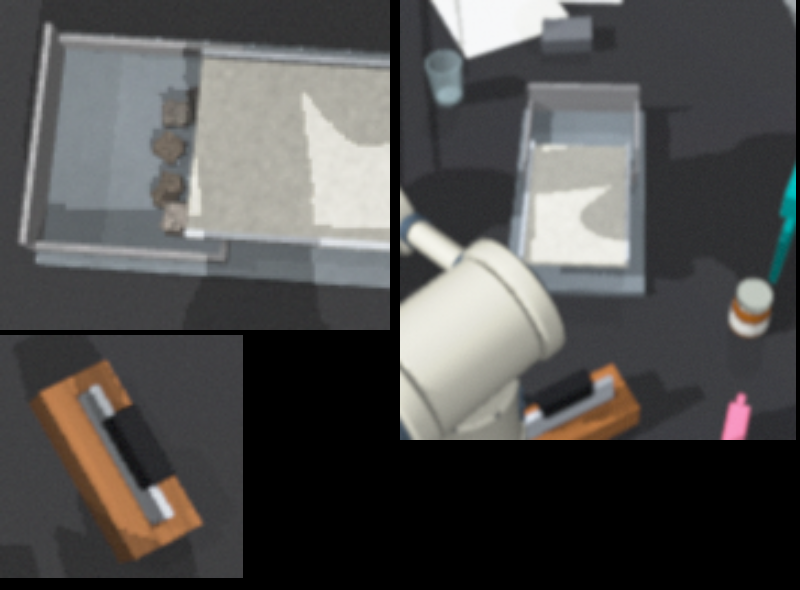

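```bash
python3 - <<'E'
from h import *
A=np.mean([get_image("top") for _ in range(6)],0).astype(np.uint8)[:,:,::-1]
c=A[192:256,205:265]; c=np.clip(c.astype(float)*1.6,0,255).astype(np.uint8)
cv2.imwrite("pics/f2.png",cv2.resize(c,None,fx=9,fy=9,interpolation=cv2.INTER_CUBIC))
E
```

```text
(no output)
```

View pics/f2.png

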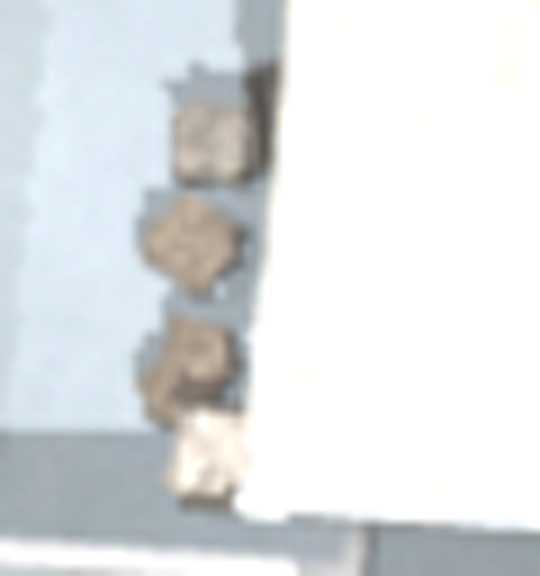

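```bash
python3 - <<'E'
from h import *
A=np.mean([get_image("side") for _ in range(4)],0).astype(np.uint8)[:,:,::-1]
c=np.clip(A[155:205,235:310].astype(float)*1.3,0,255).astype(np.uint8)
cv2.imwrite("pics/f3.png",cv2.resize(c,None,fx=9,fy=9,interpolation=cv2.INTER_CUBIC))
E
```

```text
(no output)
```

View pics/f3.png

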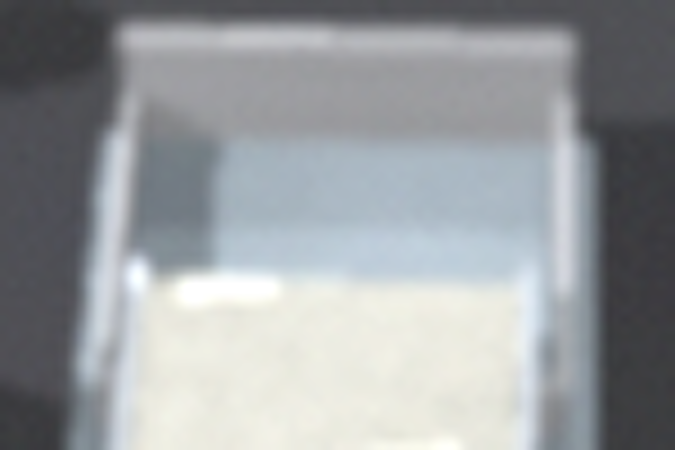

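The plate's end is clear: the bright spot at (230,290) is a patch of light, and no chip sticks up there. Handing in.

```bash
python3 -c "
from cell import *
print(read_state()['clock'],hand_in())"
```

```text
the job is handed in; nothing more can be done
26.475 None
```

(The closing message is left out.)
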